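# Clamp a paint tin in the bench shaker with its folding crank

### The arm

A 6-joint arm with a two-finger parallel gripper is mounted at the origin on the work surface. World frame = base frame: x ahead of the robot, y to its left, z up, the work surface at z = 0. Lengths are in m, angles in degrees, forces in N, time in s.
With the tool pointing down it reaches from about 0.35 to 0.875 m from the base axis. Payload 4.2 kg.
Tool frame: the origin (TCP) lies at the very end of the fingers, on their centre line; the grasp point (between the pads) lies 19 mm behind it (r.grip_point_offset is the distance from the TCP to the grasp point, in m); z points along the fingers, y is the line along which they close (so a half turn about z gives the same grasp; the last joint's range is limited). The gripper opens to 87 mm and grips with 3 to 60 N. Pads are 19 mm wide; open, the fingers measure 117 mm over their backs; the gripper's body (75 mm by 190 mm) begins 51 mm behind the grasp point.
Start: joints at [80.592, 22.042, 0.453, 0, -68.411, -14.817], TCP at [0.256, 0.57, 0.223] pointing down, gripper open.
Joint ranges: [-179.83, 179.83], [-69.29, 118.12], [-61.27, 80.66], [-181.25, 117.63], [-171.15, -9.14], [-177.46, 177.46]. Speed limits (degrees/s): [159.86, 159.86, 180, 180, 180, 180].

### API

Orientations are given as a 3x3 rotation matrix whose columns are the frame's x, y, z axes.
In Python, from station import r gives the robot as it stands.
- The arm moves only by the tool move_arm, never from a script. Its argument "series" is a list of rows, each a list of 3 entries, a list of its own where there are three numbers: the turn, a rotation vector about the tool's x, y, z as a fraction of full scale, then the shift along the tool's x, y, z as a fraction of full scale, then the opening, from 0 (shut) to 1 (fully open). A call has 1 to 12 rows; each row shifts and turns the commanded pose from where the row before left it, along the tool's axes as they then stand; what a row does not reach is not made up. Full scale, the value 1, is 0.5 m for a shift and 0.1 rad for a turn. A row lasts 1/10 s, in which the tool goes at most 50 mm and 8.59 degrees, less where a joint would pass 70% of its speed; a pose out of reach is approached as far as the arm can. A call with a number of a shift or a turn outside -1 to 1 is refused whole. A call with a gripper value outside its range is refused whole. The fingers move at their own pace and stop on an object; the grip force is fixed at half the most. Time passes only in rows, so rows that do not move let the fingers close. It gives the time, the measured TCP pose, the force, the opening and the grip force at its end, in the units of the state.
- r.sense(): the state, without advancing time (a new reading comes with each control period).
- r.capture(name): name is "side" or "top"; returns a dict with "img" (420x560x3 uint8, red, green, blue), "fx", "fy", "cx", "cy" (pixels), "origin" and "orientation" of the camera in the world. Camera axes: x right, y up, looking along -z (the intrinsics and any distortion apply to the point x, -y, -z); pixel columns grow to the right and rows downward; lengths in m; the calibration is good to about 2 mm. A picture is of the moment at which its call begins. There is no depth.
- r.finish_job(): hands the job in; it is judged then, once.
Trained networks look in the newest picture that a camera, given by its name, has taken for a name from the list of things; names that differ only in an ending like _2 or _b are one class to them, and where a whole thing is asked for, a point or a joint stands for the part that bears it (a point fixed in the world has none). Each returns a list of dicts, best first, with "score" (0 to 1); they miss things now and then, are a little off and sometimes report something else, mostly with a low value. They report only what shows in the picture. A call takes as long as a camera call. They do not tell look-alikes from the thing itself.
- r.cut_out(target, camera): "pixels" (420x560 bool, what is visible of it) and "centre" ([column, row] in pixels, amid what is visible of it).
- r.pinpoint(target, camera): "centre" ([column, row] in pixels: a listed point, or the origin of a listed thing).
The state is a dict: "time_s": time; "joints": joint angles; "joint_velocities": joint speeds; "effort": joint torques, N m; "tcp_pos": TCP position; "ee_rot": TCP orientation; "wrist_force": force on the tool from outside, world axes, zero at the start; "moment": the same for the moment, N m; "gripper_width": opening from 0.0 (shut) to 1.0 (fully open); "gripper_force": force on a finger pad.
Only numpy, scipy, OpenCV 4.12 (cv2) and the standard library are available. Lean on these libraries where they do the work, as an engineer would, in place of code of your own. Each camera call takes 0.05 s, during which the arm holds its last target. There are 200 camera calls.

### The job

Get the green paint tin ready for shaking: flip up the crank's folded red handle until it stands upright on its stop, wind the crank clockwise (seen from above) by that handle until the rubber foot holds the tin firmly, hand-tight by feel but never hard enough to dent it, then fold the handle down flat over the arm again so that nothing swings about when the shaker runs. Leave the tin standing in its cradle and the other things on the bench where they are.

Things in the scene. Friction and masses are not known exactly. Their poses are not given: they have to be found in the camera images.
- hub (a point): Top of the crank arm on the axis of the upright clamp screw of the blue bench paint shaker (fixed to the bench, place and yaw vary). Screw, foot and crank sink together 15 mm per turn, clockwise from above; at crank = 0 this point is 242.5 mm above the bench. The blue crossbar under the arm has its top at 206 mm: 14 mm or more of air under the arm at the start, 2 mm or more at the end.
- hinge (a point): Hinge pin of the red handle, at the outer end of the crank arm: 80 mm from the screw's axis, 16 mm above the top of the arm. The arm is a level steel bar 16 mm wide (25 mm at the fork by the pin) and 8 mm thick. The pin is level and square to the arm; this point stays on the arm when the handle swings.
- grip_end (a point): Middle of the free end of the red handle, 72 mm from the hinge pin. Its grip is a sleeve 24 mm in diameter, from 12 to 72 mm from the pin, that spins freely about its own length, so it can be held while the crank goes round. Folded, the handle lies level over the arm with this end near the screw's axis; this end swings up and outward to unfold.
- handle (a joint): Fold of the handle: 0 = flat over the arm (as at the start), 1.57 = upright, 1.60 = its unfolded stop. A stiff hinge (0.35 N m: 7 N at 50 mm from the pin) that stays where it is left. Standing, it takes any push sideways or outward, but a push of over 7 N towards the screw folds it again.
- crank (a joint): Turn of the crank (rad), growing clockwise from above = tightening; starts at 2.2 to 6.0. Winds with a steady 0.7 N m (about 9 N at the handle), stays where left. When the foot meets the tin, 0.8 to 8 rad after the start, the handle force climbs some 12 N per further radian. Firm hand-tight is 3 to 6 N above the free winding force; 10 N above dents the tin.
- clamp: The moving clamp: upright screw with a round rubber-faced foot (72 mm) below and the crank on top. The foot is screwed on by hand, so its rubber face hangs anywhere from 80 to 89 mm below hub; the rubber gives 1 mm per 160 N. Origin on the screw's axis, 4 mm below hub; does not turn with the crank.
- tin: Green-labelled steel paint tin, 86 mm in diameter and 98 mm high, upright in the shaker's cradle under the foot (floor of the cradle 40 mm above the bench, four low lugs round it). Origin at the centre of its underside, z up. Loose until clamped.
- cradle (a point): Centre of the cradle's floor on the screw's axis, 40 mm above the bench; fixed.
- spare_tin: Orange-labelled paint tin, same size, standing on the bench beside the shaker; origin under its centre. Leave alone.
- spray_can: Yellow spray can with black cap, 66 mm in diameter, 190 mm high, standing beside the shaker; origin under its centre. Leave alone.
- screwdriver: Red-handled screwdriver, some 200 mm long, lying on the bench on the robot's side of the shaker; origin near its middle. Leave alone.
- brush: Flat paint brush with a wooden handle, some 200 mm long, lying on the bench at the right of the shaker; origin near its middle. Leave alone.
Mind the look-alikes: they are no part of the job. Leave any blue or pink look-alike of the tin alone.

How it is judged (in metres and radians):
On the way, in this order (a step that is already met when the one before it is completed fails the run):
1. the handle is unfolded upright on its stop (value of joint handle above 1.45 rad), for 0.2 s.
2. wound down by the standing handle until the foot presses on the tin with more than 60 N (contact force between clamp and tin above 60 N and value of joint handle above 1 rad), for 0.2 s.
At the end, for the whole second after the job is handed in: The foot presses on the green tin with 60 to 350 N, the crank is at rest with its handle folded flat (joint under 0.2 rad), the tin stands upright in its cradle (within 8 mm, tilt under 0.05 rad), and the spare tin, spray can, screwdriver and brush are within 30 mm of where they were (contact force between clamp and tin between 60 and 350 N and value of joint handle below 0.2 rad and velocity of joint crank between -0.05 and 0.05 rad/s and horizontal distance between tin and cradle below 0.008 m and angle between tin's own z axis and vertical below 0.05 rad and distance of each of spare_tin, spray_can, screwdriver, brush from where it was at the start of the episode below 0.03 m); the robot touches nothing.
It fails at once if the tin is dented: the foot presses on it with more than 350 N (contact force between clamp and tin above 350 N).
It fails at once if a bystander is moved or knocked over (distance of any of spare_tin, spray_can, screwdriver, brush from where it was at the start of the episode above 0.03 m or angle between any of spare_tin, spray_can's own z axis and vertical above 0.3 rad).
It also fails if it takes over 72 s, if anything falls off the work surface, if the arm or the gripper's body presses on something with over 40 N, if the wrist force passes 120 N, or if a joint passes its speed limit or range.

## Working session

There is one attempt and no reset: what is moved stays moved. The work goes in short steps, Python scripts to look and compute and a tool call to move; the robot and the scene stay as the last step left them, time stands still between calls to the robot, and variables do not carry over. Pictures are saved under pics/ and viewed, at most 10 in all, crops included, and the job is handed in when it is done.

Besides the shell and the picture viewer there is one more tool, called after "Request:" in YAML: its name, and indented under it one key for each argument. move_arm: Moves the arm, as the interface text tells. Its arguments: {"type":"object","properties":{"series":{"type":"array"}},"required":["series"]}

```bash
mkdir -p pics; ls
cat > h.py <<'E'
from station import r
import numpy as np, cv2
def cap(n,f=None):
    c=r.capture(n)
    if f: cv2.imwrite('pics/'+f,c['img'][:,:,::-1])
    return c
def ray(c,p):
    d=np.array([(p[0]-c['cx'])/c['fx'],-(p[1]-c['cy'])/c['fy'],-1.0])
    R=np.array(c['orientation']); return np.array(c['origin']),R@d
def onz(c,p,z):
    o,d=ray(c,p); return o+d*(z-o[2])/d[2]
def tri(c1,p1,c2,p2):
    o1,d1=ray(c1,p1);o2,d2=ray(c2,p2)
    s=np.linalg.lstsq(np.c_[d1,-d2],o2-o1,rcond=None)[0]
    a=o1+s[0]*d1;b=o2+s[1]*d2
    return (a+b)/2,np.linalg.norm(a-b)
E
python3 - <<'E'
from h import *
np.set_printoptions(precision=4,suppress=True)
cs={n:cap(n,n+'1.png') for n in('side','top')}
for n in cs: print(n,{k:v for k,v in cs[n].items() if k!='img'})
for t in('hub','hinge','grip_end','tin','spare_tin','spray_can','screwdriver','brush'):
    P={}
    for n in cs:
        l=r.pinpoint(t,n); P[n]=l
        print(t,n,[(np.round(x['centre'],1).tolist(),round(x['score'],2)) for x in l[:4]])
    if P['side'] and P['top']: print('  ',tri(cs['side'],P['side'][0]['centre'],cs['top'],P['top'][0]['centre']))
E
```

```text
pics
side {'fx': 409.1287637655191, 'fy': 409.1287637655191, 'cx': 275.1671784900114, 'cy': 207.5175875995376, 'origin': array([0.5175, 0.7238, 1.0131]), 'orientation': array([[-0.9979,  0.0387, -0.0513],
       [-0.063 , -0.7474,  0.6614],
       [-0.0127,  0.6632,  0.7483]])}
top {'fx': 524.0954250017749, 'fy': 524.0954250017749, 'cx': 282.3253151488788, 'cy': 218.27696112263695, 'origin': array([ 0.2975, -0.0089,  1.3762]), 'orientation': array([[ 0.0665,  0.9735, -0.2186],
       [-0.9978,  0.0636, -0.0201],
       [-0.0057,  0.2194,  0.9756]])}
hub side [([287.5, 204.4], 0.78)]
hub top [([281.5, 224.6], 0.65)]
   (array([0.5404, 0.0158, 0.2261]), np.float64(0.00032298089334878704))
hinge side [([318.2, 188.8], 0.76)]
hinge top [([295.9, 257.1], 0.65)]
   (array([ 0.464 , -0.0204,  0.2514]), np.float64(0.0031019961309016256))
grip_end side [([292.6, 195.7], 0.57)]
grip_end top [([280.3, 228.5], 0.93), ([424.9, 191.2], 0.43)]
   (array([0.5262, 0.0167, 0.26  ]), np.float64(0.003159782798509223))
tin side [([203.3, 246.5], 0.98), ([291.1, 248.7], 0.76), ([362.7, 307.4], 0.76), ([243.6, 199.1], 0.7)]
tin top [([296.9, 150.0], 0.98), ([365.1, 182.4], 0.98), ([368.5, 306.0], 0.82), ([217.4, 314.9], 0.74)]
   (array([ 0.8016, -0.0075, -0.0074]), np.float64(0.005973673103345746))
spare_tin side [([297.1, 323.1], 0.93), ([292.5, 200.9], 0.45)]
spare_tin top [([198.2, 250.8], 0.87)]
   (array([0.5028, 0.2356, 0.0051]), np.float64(0.0012176767577194265))
spray_can side [([289.5, 199.5], 0.89)]
spray_can top [([364.5, 245.6], 0.97)]
   (array([ 0.5424, -0.2016,  0.0099]), np.float64(0.0033088351923264963))
screwdriver side [([350.1, 246.6], 0.89)]
screwdriver top [([293.0, 312.9], 0.98)]
   (array([ 0.3535, -0.0236,  0.0034]), np.float64(0.007764844585059688))
brush side [([247.4, 164.7], 0.88)]
brush top [([424.0, 192.8], 0.93)]
   (array([ 0.6974, -0.3556,  0.0175]), np.float64(0.0015775877512739756))
```

View pics/side1.png

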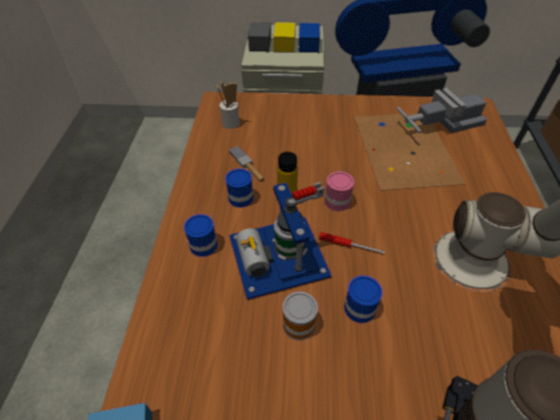

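View pics/top1.png

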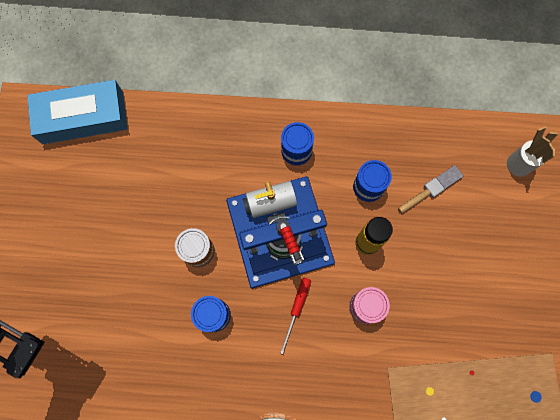

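Run:
```python
from h import *
a=cv2.imread('pics/side1.png')[150:290,220:380];b=cv2.imread('pics/top1.png')[180:320,220:380]
cv2.imwrite('pics/crop1.png',np.hstack([cv2.resize(x,(400,350),interpolation=cv2.INTER_CUBIC) for x in(a,b)]))
s=r.sense();print(s['wrist_force'],s['tcp_pos'],s['ee_rot'],s['gripper_width'],s['time_s'])
```

```text
[-0.40530493  0.09669835  0.67708044] [0.2564209  0.56993105 0.22255624] [[ 9.11922658e-01 -4.10362116e-01 -8.79963601e-06]
 [-4.10362116e-01 -9.11922658e-01 -2.24575536e-05]
 [ 1.19114176e-06  2.40905893e-05 -1.00000000e+00]] 0.997611843220955 0.9
```

View pics/crop1.png

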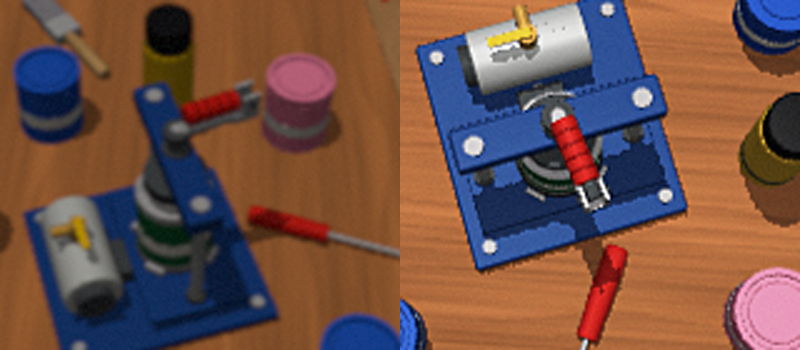

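The red sleeve over the crank arm, at side (305,192) and top (290,240), is the handle. The arm runs from hub top (282,226) to hinge top (297,257). The green tin sits under the foot at side (291,240). The blue tins at top (297,143), (373,180), (210,314) and the pink one at (371,305) are look-alikes. The other red thing, at top (300,300), is the screwdriver.

Next I'll fit the crank geometry to the detections.

```bash
cat > fit.py <<'E'
from h import *
from scipy.optimize import least_squares
np.set_printoptions(precision=4,suppress=True)
def proj(c,X):
    v=np.array(c['orientation']).T@(X-np.array(c['origin']))
    return np.array([c['cx']+c['fx']*v[0]/-v[2],c['cy']-c['fy']*v[1]/-v[2]])
obs=[]
for k in range(2):
    for n in('side','top'):
        c=cap(n)
        for t in('hub','hinge','grip_end'):
            l=r.pinpoint(t,n)
            if l: obs.append((c,n,t,np.array(l[0]['centre']),l[0]['score']))
def pts(p):
    u=np.array([np.cos(p[2]),np.sin(p[2]),0]);h=np.array([p[0],p[1],p[3]]);z=np.array([0,0,1])
    g=h+.08*u+.016*z
    return dict(hub=h,hinge=g,grip_end=g-.072*u)
def f(p): 
    P=pts(p);return np.r_[np.concatenate([proj(c,P[t])-q for c,n,t,q,s in obs]),(p[3]-.2325)/.004]
s=least_squares(f,[.54,.016,np.arctan2(-.036,-.076),.2325],loss='soft_l1')
print(s.x,np.degrees(s.x[2]),s.cost);P=pts(s.x)
for k in P:print(k,P[k])
for (c,n,t,q,sc) in obs:print(n,t,proj(c,P[t])-q)
# fits without each thing
for t0 in('hub','hinge','grip_end'):
    o=obs;obs=[x for x in o if x[2]!=t0];print('w/o',t0,least_squares(f,s.x,loss='soft_l1').x);obs=o
E
python3 fit.py
```

```text
[ 0.5339  0.015  -2.6668  0.2387] -152.79854661646195 20.582792659812842
hub [0.5339 0.015  0.2387]
hinge [ 0.4627 -0.0216  0.2547]
grip_end [0.5268 0.0114 0.2547]
side hub [5.2428 0.3913]
side hinge [-3.498   1.1324]
side grip_end [ 2.2909 -0.4166]
top hub [-0.8183 -1.0104]
top hinge [-0.0527 -0.5046]
top grip_end [ 2.1828 -0.3177]
side hub [1.4428 0.4913]
side hinge [-3.998   1.9324]
side grip_end [ 0.6909 -2.7166]
top hub [0.2817 0.3896]
top hinge [0.1473 0.8954]
top grip_end [-0.0172 -1.2177]
w/o hub [ 0.5322  0.0172 -2.6329  0.2392]
w/o hinge [ 0.5359  0.0132 -3.183   0.2349]
w/o grip_end [ 0.5336  0.0141 -2.678   0.2406]
```

```bash
cat > red.py <<'E'
from h import *
np.set_printoptions(precision=4,suppress=True)
def red(c,box):
    hsv=cv2.cvtColor(c['img'],cv2.COLOR_RGB2HSV)
    m=((hsv[...,0]<7)|(hsv[...,0]>173))&(hsv[...,1]>150)&(hsv[...,2]>60)
    k=np.zeros_like(m);x0,x1,y0,y1=box;k[y0:y1,x0:x1]=m[y0:y1,x0:x1]
    n,l,st,ce=cv2.connectedComponentsWithStats(k.astype(np.uint8))
    i=1+np.argmax(st[1:,4]);y,x=np.nonzero(l==i)
    p=np.c_[x,y].astype(float);m=p.mean(0);w,v=np.linalg.eigh(np.cov((p-m).T))
    return m,v[:,1],np.sqrt(12*w),len(p)
def axis(cs,bs):
    """3D centre and direction of sleeve"""
    R=[red(c,b) for c,b in zip(cs,bs)]
    X,e=tri(cs[0],R[0][0],cs[1],R[1][0])
    N=[]
    for c,(m,v,s,n) in zip(cs,R):
        a=ray(c,m-10*v)[1];b=ray(c,m+10*v)[1];k=np.cross(a,b);N.append(k/np.linalg.norm(k))
    d=np.cross(*N);d/=np.linalg.norm(d)
    return X,e,d,[(q[0],q[2],q[3]) for q in R]
if __name__=='__main__':
    cs=[cap('side'),cap('top')]
    print(axis(cs,[(285,330,175,205),(265,310,215,270)]))
E
python3 red.py
```

```text
(array([ 0.5008, -0.0039,  0.2536]), np.float64(0.0032413382446532736), array([-0.8984, -0.4392, -0.0008]), [(array([303.9348, 192.2826]), array([ 7.9421, 22.962 ]), 184), (array([289.4152, 239.699 ]), array([10.6125, 27.2687]), 289)])
```

Request:
move_arm:
  series:
    - [[0,0,1],[0,0,-0.02],1]
    - [[0,0,1],[0,0,-0.02],1]
    - [[0,0,1],[0,0,-0.02],1]
    - [[0,0,1],[0,0,-0.02],1]
    - [[0,0,1],[0,0,-0.02],1]
    - [[0,0,1],[0,0,-0.02],1]
    - [[0,0,1],[0,0,-0.02],1]
    - [[0,0,1],[0,0,-0.02],1]
    - [[0,0,1],[0,0,-0.02],1]
    - [[0,0,1],[0,0,-0.02],1]
    - [[0,0,1],[0,0,-0.02],1]
    - [[0,0,1],[0,0,-0.02],1]

```text
time_s: 3.0
tcp_pos: [0.2564, 0.5699, 0.343]
ee_rot: [[-0.056, -0.998, -0.0], [-0.998, 0.056, 0.0], [-0.0, 0.0, -1.0]]
wrist_force: [0.5, 0.8, -0.2]
gripper_width: 1.0
gripper_force: 0.0
```

Request:
move_arm:
  series:
    - [[0,0,1],[0,0,0],1]
    - [[0,0,1],[0,0,0],1]
    - [[0,0,1],[0,0,0],1]
    - [[0,0,1],[0,0,0],1]
    - [[0,0,1],[0,0,0],1]
    - [[0,0,1],[0,0,0],1]
    - [[0,0,1],[0,0,0],1]
    - [[0,0,1],[0,0,0],1]
    - [[0,0,1],[0,0,0],1]
    - [[0,0,1],[0,0,0],1]
    - [[0,0,0.57],[0,0,0],1]
    - [[0,0,0],[0,0,0],1]

```text
time_s: 4.2
tcp_pos: [0.2564, 0.5699, 0.3425]
ee_rot: [[-0.895, -0.446, -0.0], [-0.446, 0.895, -0.0], [0.0, -0.0, -1.0]]
wrist_force: [0.1, -0.4, -0.5]
gripper_width: 0.999
gripper_force: 0.0
```

```bash
cat > to.py <<'E'
import sys
from h import *
np.set_printoptions(precision=4,suppress=True)
def go(t):
    s=r.sense();R=np.array(s['ee_rot']);d=R.T@(np.array(t)-s['tcp_pos'])
    print('t',s['time_s'],'pos',s['tcp_pos'],'x',R[:,0],'F',s['wrist_force'],'j',np.round(s['joints'],1),'w',s['gripper_width'])
    print('shift tool',d/0.5,'full scale')
if __name__=='__main__': go([float(a) for a in sys.argv[1:4]])
E
python3 to.py 0.5077 0.0004 0.3426
```

```text
t 4.2 pos [0.2564 0.5699 0.3425] x [-0.8952 -0.4457  0.0001] F [ 0.1199 -0.4176 -0.4589] j [  80.6   19.1   12.9   -0.   -83.8 -144.1] w 0.9990769170196104
shift tool [ 0.0578 -1.2437 -0.0001] full scale
```

Request:
move_arm:
  series:
    - [[0,0,0],[0.005,-0.06,0],1]
    - [[0,0,0],[0.005,-0.1,0],1]
    - [[0,0,0],[0.005,-0.1,0],1]
    - [[0,0,0],[0.005,-0.1,0],1]
    - [[0,0,0],[0.005,-0.1,0],1]
    - [[0,0,0],[0.005,-0.1,0],1]
    - [[0,0,0],[0.005,-0.1,0],1]
    - [[0,0,0],[0.005,-0.1,0],1]
    - [[0,0,0],[0.005,-0.1,0],1]
    - [[0,0,0],[0.005,-0.1,0],1]
    - [[0,0,0],[0.005,-0.1,0],1]
    - [[0,0,0],[0.003,-0.1,0],1]

```text
time_s: 5.4
tcp_pos: [0.4889, 0.0363, 0.3431]
ee_rot: [[-0.894, -0.447, 0.001], [-0.447, 0.894, 0.0], [-0.001, -0.0, -1.0]]
wrist_force: [1.2, 0.7, 0.1]
gripper_width: 1.003
gripper_force: 0.0
```

Request:
move_arm:
  series:
    - [[0,0,0],[0,-0.06,0],1]
    - [[0,0,0],[0,-0.024,0],1]
    - [[0,0,0],[0,0,0],1]
    - [[0,0,0],[0,0,0],1]

```text
time_s: 5.8
tcp_pos: [0.5071, 0.0013, 0.3425]
ee_rot: [[-0.895, -0.446, -0.0], [-0.446, 0.895, 0.0], [0.0, 0.0, -1.0]]
wrist_force: [0.7, -0.4, -0.2]
gripper_width: 1.004
gripper_force: 0.0
```

```bash
python3 to.py 0.5077 0.0004 0.237
```

```text
t 5.8 pos [0.5071 0.0013 0.3425] x [-0.8949 -0.4462  0.    ] F [ 0.697  -0.3631 -0.1732] j [ 18.5   6.7  -3.2  -0.  -80.1 -82. ] w 1.003541868295612
shift tool [-0.0003 -0.0022  0.211 ] full scale
```

Request:
move_arm:
  series:
    - [[0,0,0],[0,-0.002,0.04],0.6]
    - [[0,0,0],[0,0,0.04],0.6]
    - [[0,0,0],[0,0,0.04],0.6]
    - [[0,0,0],[0,0,0.04],0.6]
    - [[0,0,0],[0,0,0.03],0.6]
    - [[0,0,0],[0,0,0.02],0.6]
    - [[0,0,0],[0,0,0],0.6]

```text
time_s: 6.5
tcp_pos: [0.5068, 0.0008, 0.2366]
ee_rot: [[-0.894, -0.447, -0.002], [-0.447, 0.894, -0.0], [0.002, 0.001, -1.0]]
wrist_force: [-0.8, -0.0, -0.3]
gripper_width: 0.61
gripper_force: 0.0
```

Run:
```python
from h import *
print(r.sense()['wrist_force'])
a=cap('side')['img'][140:245,230:370,::-1];b=cap('top')['img'][180:285,220:360,::-1]
cv2.imwrite('pics/g1.png',np.hstack([cv2.resize(x,(400,300),interpolation=cv2.INTER_CUBIC) for x in(a,b)]))
```

```text
[-0.76105695 -0.04519908 -0.33372846]
```

View pics/g1.png

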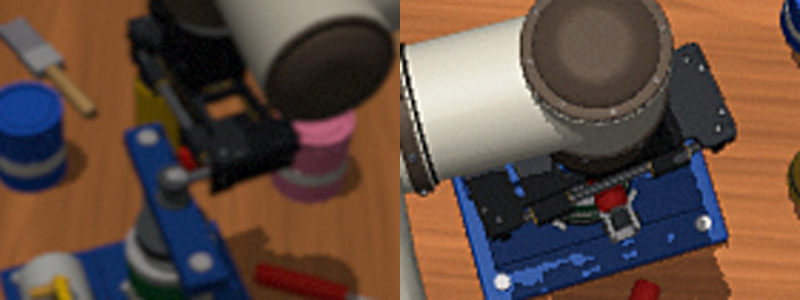

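The gripper straddles the red sleeve: in the top crop the fork and some red show at (615,210), and no contact force reads. I'll close it.

Request:
move_arm:
  series:
    - [[0,0,0],[0,0,0],0.4]
    - [[0,0,0],[0,0,0],0.3]
    - [[0,0,0],[0,0,0],0]
    - [[0,0,0],[0,0,0],0]
    - [[0,0,0],[0,0,0],0]
    - [[0,0,0],[0,0,0],0]

```text
time_s: 7.2
tcp_pos: [0.5083, -0.0007, 0.2378]
ee_rot: [[-0.895, -0.445, 0.001], [-0.445, 0.895, -0.001], [-0.001, -0.001, -1.0]]
wrist_force: [2.3, -3.4, -0.1]
gripper_width: 0.265
gripper_force: 30.0
```

```bash
python3 to.py 0.5068 0.0008 0.2366
```

```text
t 7.2 pos [ 0.5083 -0.0007  0.2378] x [-0.8953 -0.4455 -0.0006] F [ 2.3004 -3.4411 -0.1243] j [ 18.3   9.9 -14.3   0.1 -65.7 -81.9] w 0.2645866132206152
shift tool [0.0013 0.0039 0.0024] full scale
```

Request:
move_arm:
  series:
    - [[0,0,0],[0.002,0,-0.018],0]
    - [[0,0,0],[0.005,0,-0.017],0]
    - [[0,0,0],[0.008,0,-0.016],0]
    - [[0,0,0],[0.01,0,-0.014],0]
    - [[0,0,0],[0.013,0,-0.012],0]
    - [[0,0,0],[0.015,0,-0.01],0]
    - [[0,0,0],[0.016,0,-0.007],0]
    - [[0,0,0],[0.017,0,-0.004],0]
    - [[0,0,0],[0.018,0,-0.001],0]
    - [[0,0,0],[0.008,0,0],0]
    - [[0,0,0],[0,0,0],0]

```text
time_s: 8.3
tcp_pos: [0.4632, -0.0233, 0.2901]
ee_rot: [[-0.895, -0.446, 0.016], [-0.446, 0.895, 0.004], [-0.017, -0.004, -1.0]]
wrist_force: [9.3, 2.5, 2.2]
gripper_width: 0.224
gripper_force: 28.3
```

```bash
python3 to.py 0.4629 -0.0219 0.288
python3 - <<'E'
from h import *
a=cap('side')['img'][140:245,230:370,::-1];b=cap('top')['img'][180:285,220:360,::-1]
cv2.imwrite('pics/g2.png',np.hstack([cv2.resize(x,(400,300),interpolation=cv2.INTER_CUBIC) for x in(a,b)]))
E
```

```text
t 8.3 pos [ 0.4632 -0.0233  0.2901] x [-0.8947 -0.4464 -0.0166] F [9.3497 2.5319 2.2102] j [ 17.3   2.9 -14.9   0.1 -71.3 -80.8] w 0.22433880709838508
shift tool [-0.0007  0.0028  0.0042] full scale
```

View pics/g2.png

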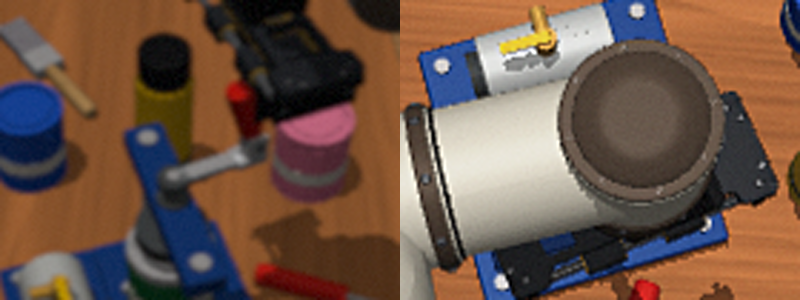

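The handle leans inward by about 15° and the pads are slipping outward over it: the red top is at crop (238,90) and its base at (262,150). I'll open, re-centre and push it on.

Request:
move_arm:
  series:
    - [[0,0,0],[0,0,0],0.6]
    - [[0,0,0],[0,0,0],0.6]
    - [[0,0,0],[0,0,0],0.6]
    - [[0,0,0],[-0.012,0,0],0.6]
    - [[0,0,0],[-0.012,0,0],0.6]
    - [[0,0,0],[-0.01,0,0],0.6]
    - [[0,0,0],[0,0,0],0.6]

```text
time_s: 9.1
tcp_pos: [0.4735, -0.0172, 0.2867]
ee_rot: [[-0.895, -0.446, -0.001], [-0.446, 0.895, -0.0], [0.001, 0.0, -1.0]]
wrist_force: [0.0, -0.4, -0.7]
gripper_width: 0.591
gripper_force: 0.0
```

```bash
cat > lean.py <<'E'
from h import *
from red import red
from fit0 import *
E
python3 to.py 0.4629 -0.0219 0.288
python3 - <<'E'
from h import *
from red import red
c=cap('side')
m,v,s,n=red(c,(285,345,150,205));print(m,v,s,n)
# intersect axis pixels with swing plane through hub along u
u=np.array([-.895,-.446,0]);nrm=np.array([-.446,.895,0]);h=np.array([.5345,.0138,.236])
for k in(-.5,0,.5):
    o,d=ray(c,m+k*s[1]*v);X=o+d*(nrm@(h-o))/(nrm@d);print('u',(X-h)@u,'z',X[2]-.252)
E
```

```text
t 9.1 pos [ 0.4735 -0.0172  0.2867] x [-0.8952 -0.4457  0.0006] F [ 0.0103 -0.3815 -0.7273] j [ 17.6   4.6 -13.4   0.  -72.  -81.2] w 0.5912071703570815
shift tool [ 0.0232  0.001  -0.0025] full scale
[310.0909 173.8182] [0.455  0.8905] [2.617  6.0832] 11
u 0.04918236138460216 z 0.0718390801261849
u 0.05354789896013548 z 0.06104509203257025
u 0.05799432062798122 z 0.0500511143811343
```

Request:
move_arm:
  series:
    - [[0,0,0],[-0.007,0,0.009],0.5]
    - [[0,0,0],[-0.007,0,0.009],0.5]
    - [[0,0,0],[0,0,0],0.3]
    - [[0,0,0],[0,0,0],0]
    - [[0,0,0],[0,0,0],0]
    - [[0,0,0],[0,0,0],0]
    - [[0,0,0],[0,0,0],0]

```text
time_s: 9.85
tcp_pos: [0.4795, -0.015, 0.2783]
ee_rot: [[-0.895, -0.446, 0.001], [-0.446, 0.895, -0.001], [-0.0, -0.002, -1.0]]
wrist_force: [2.2, -4.2, -0.7]
gripper_width: 0.271
gripper_force: 30.0
```

Request:
move_arm:
  series:
    - [[0,0,0],[0.008,0,-0.003],0]
    - [[0,0,0],[0.008,0,-0.002],0]
    - [[0,0,0],[0.008,0,-0.002],0]
    - [[0,0,0],[0.008,0,-0.001],0]
    - [[0,0,0],[0.008,0,0],0]
    - [[0,0,0],[0.007,0,0],0]
    - [[0,0,0],[0,0,0],0]
    - [[0,0,0],[0,0,0],0]

```text
time_s: 10.65
tcp_pos: [0.4632, -0.0231, 0.2819]
ee_rot: [[-0.895, -0.446, 0.012], [-0.446, 0.895, 0.004], [-0.013, -0.002, -1.0]]
wrist_force: [14.0, 0.3, -9.9]
gripper_width: 0.271
gripper_force: 30.0
```

```bash
python3 to.py 0.4629 -0.0219 0.288
cat > lean.py <<'E'
from h import *
from red import red
import sys
hx,hy,hz,yaw=[float(a) for a in sys.argv[1:5]];yaw=np.radians(yaw)
c=cap('side')
m,v,s,n=red(c,(270,350,140,210));print(m,v,s,n)
u=np.array([np.cos(yaw),np.sin(yaw),0]);nrm=np.array([-u[1],u[0],0]);h=np.array([hx,hy,hz])
for k in(-.5,0,.5):
    o,d=ray(c,m+k*s[1]*v);X=o+d*(nrm@(h-o))/(nrm@d);print('u-80',1e3*((X-h)@u-.08),'z over pin',1e3*(X[2]-hz-.016))
E
python3 lean.py .5345 .0138 .236 -153.5
```

```text
t 10.65 pos [ 0.4632 -0.0231  0.2819] x [-0.895  -0.4458 -0.0127] F [14.0051  0.3224 -9.8506] j [ 17.3   3.3 -15.6  -0.  -70.4 -80.8] w 0.27084566261203735
shift tool [-0.0008  0.0024 -0.0121] full scale
[316.25   183.5833] [0.0925 0.9957] [2.0753 6.541 ] 12
u-80 -8.306181369009513 z over pin 31.369489957880816
u-80 -6.593433776114085 z over pin 19.036759474399215
u-80 -4.8484081315615795 z over pin 6.471609156688777
```

Request:
move_arm:
  series:
    - [[0,0,0],[0.006,0,0.008],0]
    - [[0,0,0],[0,0,0],0]
    - [[0,0,0],[0,0,0],0]

```text
time_s: 11.0
tcp_pos: [0.4627, -0.0235, 0.2815]
ee_rot: [[-0.894, -0.447, 0.02], [-0.447, 0.895, 0.006], [-0.021, -0.004, -1.0]]
wrist_force: [12.2, 3.3, 1.3]
gripper_width: 0.267
gripper_force: 30.0
```

```bash
python3 to.py 0.4629 -0.0219 0.288;python3 - <<'E'
from h import *
c=cap('side');
for t in('hub','hinge'): print(t,[(x['centre'],x['score']) for x in r.pinpoint(t,'side')[:1]])
a=c['img'][140:230,260:360,::-1];
cv2.imwrite('pics/g3.png',cv2.resize(a,(600,540),interpolation=cv2.INTER_CUBIC))
E
```

```text
t 11.0 pos [ 0.4627 -0.0235  0.2815] x [-0.8944 -0.4468 -0.0206] F [12.2178  3.335   1.3432] j [ 17.3   3.  -16.    0.  -69.9 -80.8] w 0.2674711997479985
shift tool [-0.002   0.0027 -0.0129] full scale
hub [([287.4, 198.5], 0.92)]
hinge [([322.0, 187.3], 0.39)]
```

View pics/g3.png

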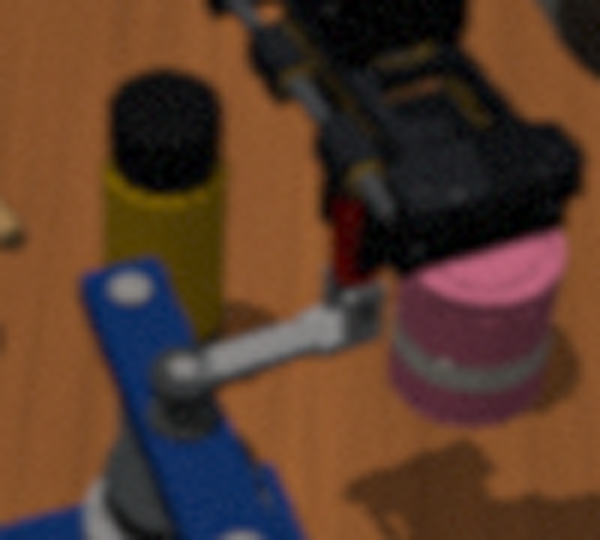

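The handle stands upright on its stop, with red rising straight from the fork at crop (350,300), and pushing further only raises the force. I'll tabulate the winding circle in tool units.

Run:
```python
import numpy as np
c=np.array([0.,0.]);R=82/500;c[:]=[88/500,-.001]
for k in range(0,95):
    p=np.array([R*np.cos(.1*k),R*np.sin(.1*k)]);d=np.round(p-c,3);c+=d
    print(f"{k}:{d[0]:.3f},{d[1]:.3f}",end=' | ' if k%6 else '\n')
```

```text
0:-0.012,0.001
1:-0.001,0.016 | 2:-0.002,0.017 | 3:-0.004,0.015 | 4:-0.006,0.016 | 5:-0.007,0.015 | 6:-0.009,0.014
7:-0.010,0.013 | 8:-0.011,0.012 | 9:-0.012,0.010 | 10:-0.013,0.010 | 11:-0.015,0.008 | 12:-0.015,0.007
13:-0.015,0.005 | 14:-0.016,0.004 | 15:-0.016,0.002 | 16:-0.017,-0.000 | 17:-0.016,-0.001 | 18:-0.016,-0.003
19:-0.016,-0.005 | 20:-0.015,-0.006 | 21:-0.015,-0.007 | 22:-0.014,-0.009 | 23:-0.012,-0.011 | 24:-0.012,-0.011
25:-0.010,-0.013 | 26:-0.010,-0.013 | 27:-0.007,-0.015 | 28:-0.007,-0.015 | 29:-0.004,-0.016 | 30:-0.003,-0.016
31:-0.002,-0.016 | 32:0.000,-0.017 | 33:0.002,-0.016 | 34:0.003,-0.016 | 35:0.005,-0.016 | 36:0.007,-0.015
37:0.008,-0.014 | 38:0.009,-0.013 | 39:0.011,-0.013 | 40:0.012,-0.011 | 41:0.013,-0.010 | 42:0.014,-0.009
43:0.014,-0.007 | 44:0.016,-0.006 | 45:0.015,-0.004 | 46:0.017,-0.003 | 47:0.016,-0.001 | 48:0.016,0.001
49:0.017,0.002 | 50:0.016,0.004 | 51:0.015,0.005 | 52:0.015,0.007 | 53:0.014,0.009 | 54:0.013,0.009
55:0.012,0.011 | 56:0.011,0.012 | 57:0.010,0.014 | 58:0.008,0.014 | 59:0.007,0.015 | 60:0.005,0.015
61:0.004,0.016 | 62:0.002,0.016 | 63:0.001,0.017 | 64:-0.001,0.016 | 65:-0.003,0.016 | 66:-0.004,0.016
67:-0.006,0.015 | 68:-0.007,0.015 | 69:-0.009,0.014 | 70:-0.010,0.013 | 71:-0.012,0.012 | 72:-0.012,0.010
73:-0.014,0.009 | 74:-0.014,0.008 | 75:-0.015,0.007 | 76:-0.016,0.005 | 77:-0.016,0.003 | 78:-0.016,0.002
79:-0.017,-0.000 | 80:-0.016,-0.002 | 81:-0.016,-0.003 | 82:-0.016,-0.005 | 83:-0.015,-0.006 | 84:-0.014,-0.008
85:-0.014,-0.009 | 86:-0.012,-0.011 | 87:-0.012,-0.011 | 88:-0.010,-0.013 | 89:-0.009,-0.014 | 90:-0.007,-0.014
91:-0.006,-0.016 | 92:-0.005,-0.015 | 93:-0.003,-0.017 | 94:-0.001,-0.016 |
```

Request:
move_arm:
  series:
    - [[0,0,0],[-0.012,0.001,0],0]
    - [[0,0,0],[0,0,0],0]
    - [[0,0,0],[-0.001,0.016,0.001],0]
    - [[0,0,0],[-0.002,0.016,0],0]
    - [[0,0,0],[-0.004,0.016,0.001],0]
    - [[0,0,0],[-0.006,0.015,0],0]
    - [[0,0,0],[0,0,0],0]

```text
time_s: 11.85
tcp_pos: [0.4552, 0.0076, 0.2805]
ee_rot: [[-0.895, -0.447, 0.009], [-0.447, 0.895, -0.001], [-0.008, -0.005, -1.0]]
wrist_force: [4.1, -5.2, 7.5]
gripper_width: 0.266
gripper_force: 30.0
```

Request:
move_arm:
  series:
    - [[0,0,0],[-0.007,0.015,-0.002],0]
    - [[0,0,0],[-0.009,0.014,-0.002],0]
    - [[0,0,0],[-0.01,0.013,0],0]
    - [[0,0,0],[-0.011,0.012,0],0]
    - [[0,0,0],[0,0,0],0]

```text
time_s: 12.35
tcp_pos: [0.4594, 0.0393, 0.2798]
ee_rot: [[-0.895, -0.446, 0.006], [-0.446, 0.895, -0.003], [-0.004, -0.005, -1.0]]
wrist_force: [8.4, -8.9, -4.0]
gripper_width: 0.263
gripper_force: 30.0
```

```bash
cat > st.py <<'E'
from h import *
def st():
    s=r.sense();F=s['wrist_force'];u0=np.array([-.895,-.446]);n0=np.array([-.446,.895])
    d=s['tcp_pos'][:2]-np.array([.5345,.0138]);a,b=d@u0,d@n0;ps=np.arctan2(b,a)
    t=-np.sin(ps)*u0+np.cos(ps)*n0;ur=np.cos(ps)*u0+np.sin(ps)*n0
    print(f"t {s['time_s']:.2f} psi {ps%6.283:.3f} r {1e3*np.hypot(a,b):.1f} z {s['tcp_pos'][2]:.4f} resist {-F[:2]@t:.2f} Frad {F[:2]@ur:.2f} Fz {F[2]:.2f} Mz {s['moment'][2]:.2f} w {s['gripper_width']:.3f} eff {np.round(s['effort'],2)}")
st()
E
python3 st.py
```

```text
t 12.35 psi 0.790 r 79.3 z 0.2798 resist 5.77 Frad -10.81 Fz -4.01 Mz -0.06 w 0.263 eff [  4.69 -23.71  18.43   1.34  -1.51  -0.03]
```

Request:
move_arm:
  series:
    - [[0,0,0],[-0.014,0.009,0.001],0]
    - [[0,0,0],[-0.014,0.008,0],0]
    - [[0,0,0],[-0.015,0.008,0.001],0]
    - [[0,0,0],[-0.015,0.007,0],0]
    - [[0,0,0],[0,0,0],0]

```text
time_s: 12.85
tcp_pos: [0.4754, 0.0656, 0.2787]
ee_rot: [[-0.895, -0.445, -0.002], [-0.445, 0.895, -0.005], [0.004, -0.003, -1.0]]
wrist_force: [0.4, -9.5, 2.0]
gripper_width: 0.266
gripper_force: 30.0
```

```bash
python3 st.py
```

```text
t 12.85 psi 1.182 r 78.6 z 0.2787 resist 6.88 Frad -6.62 Fz 2.04 Mz 0.03 w 0.266 eff [ 4.210e+00 -2.203e+01  1.953e+01  2.150e+00  7.100e-01 -1.000e-02]
```

Request:
move_arm:
  series:
    - [[0,0,0],[-0.015,0.005,0.001],0]
    - [[0,0,0],[-0.016,0.004,0],0]
    - [[0,0,0],[-0.016,0.001,0.001],0]
    - [[0,0,0],[-0.017,-0.001,0],0]
    - [[0,0,0],[0,0,0],0]

```text
time_s: 13.35
tcp_pos: [0.5009, 0.0846, 0.2777]
ee_rot: [[-0.896, -0.445, -0.004], [-0.445, 0.896, -0.003], [0.005, -0.001, -1.0]]
wrist_force: [-4.4, -4.9, 3.9]
gripper_width: 0.268
gripper_force: 30.0
```

```bash
python3 st.py
```

```text
t 13.35 psi 1.590 r 78.4 z 0.2777 resist 6.06 Frad -2.58 Fz 3.92 Mz 0.01 w 0.268 eff [ 2.070e+00 -2.315e+01  1.964e+01  3.490e+00  1.370e+00  2.000e-02]
```

Request:
move_arm:
  series:
    - [[0,0,0],[-0.016,-0.001,0],0]
    - [[0,0,0],[-0.016,-0.003,0.001],0]
    - [[0,0,0],[-0.016,-0.005,0],0]
    - [[0,0,0],[-0.015,-0.006,0.001],0]
    - [[0,0,0],[-0.015,-0.007,0],0]
    - [[0,0,0],[0,0,0],0]

```text
time_s: 13.95
tcp_pos: [0.5402, 0.0923, 0.2765]
ee_rot: [[-0.896, -0.445, -0.005], [-0.445, 0.896, -0.002], [0.006, 0.0, -1.0]]
wrist_force: [-6.1, -4.2, 4.1]
gripper_width: 0.268
gripper_force: 30.0
```

```bash
python3 st.py
```

```text
t 13.95 psi 2.106 r 78.8 z 0.2765 resist 5.74 Frad -4.59 Fz 4.14 Mz -0.02 w 0.268 eff [ 1.180e+00 -2.697e+01  2.007e+01  3.900e+00  1.530e+00  2.000e-02]
```

Free winding still reads a steady ~6 N at rest, so I'll continue.

Request:
move_arm:
  series:
    - [[0,0,0],[-0.014,-0.009,0],0]
    - [[0,0,0],[-0.012,-0.011,0],0]
    - [[0,0,0],[-0.012,-0.011,0.001],0]
    - [[0,0,0],[-0.01,-0.013,0],0]
    - [[0,0,0],[-0.01,-0.013,0.001],0]
    - [[0,0,0],[0,0,0],0]

```text
time_s: 14.55
tcp_pos: [0.5784, 0.0802, 0.2753]
ee_rot: [[-0.895, -0.445, -0.006], [-0.445, 0.895, -0.001], [0.006, 0.002, -1.0]]
wrist_force: [-6.5, -0.6, 3.8]
gripper_width: 0.267
gripper_force: 30.0
```

```bash
python3 st.py
```

```text
t 14.55 psi 2.617 r 79.6 z 0.2753 resist 5.08 Frad -4.04 Fz 3.85 Mz 0.00 w 0.267 eff [ 1.000e-01 -3.066e+01  2.039e+01  4.370e+00  1.710e+00  3.000e-02]
```

Request:
move_arm:
  series:
    - [[0,0,0],[-0.007,-0.015,0],0]
    - [[0,0,0],[-0.007,-0.015,0.001],0]
    - [[0,0,0],[-0.004,-0.016,0],0]
    - [[0,0,0],[-0.003,-0.016,0.001],0]
    - [[0,0,0],[-0.002,-0.016,0],0]
    - [[0,0,0],[0,0,0],0]

```text
time_s: 15.15
tcp_pos: [0.6057, 0.0514, 0.2742]
ee_rot: [[-0.895, -0.445, -0.007], [-0.445, 0.895, 0.001], [0.006, 0.004, -1.0]]
wrist_force: [-6.3, 1.6, 3.3]
gripper_width: 0.266
gripper_force: 30.0
```

```bash
python3 st.py
```

```text
t 15.15 psi 3.118 r 80.5 z 0.2742 resist 4.42 Frad -4.83 Fz 3.30 Mz -0.03 w 0.266 eff [-1.530e+00 -3.335e+01  2.038e+01  5.200e+00  1.720e+00  3.000e-02]
```

Request:
move_arm:
  series:
    - [[0,0,0],[0,-0.017,0],0]
    - [[0,0,0],[0.002,-0.016,0.001],0]
    - [[0,0,0],[0.003,-0.016,0],0]
    - [[0,0,0],[0.005,-0.016,0.001],0]
    - [[0,0,0],[0.007,-0.015,0],0]
    - [[0,0,0],[0,0,0],0]

```text
time_s: 15.75
tcp_pos: [0.6159, 0.0132, 0.273]
ee_rot: [[-0.895, -0.445, -0.006], [-0.445, 0.895, 0.004], [0.003, 0.006, -1.0]]
wrist_force: [-6.9, 5.2, 4.8]
gripper_width: 0.272
gripper_force: 30.0
```

```bash
python3 st.py
```

```text
t 15.75 psi 3.611 r 81.4 z 0.2730 resist 5.19 Frad -6.97 Fz 4.83 Mz 0.06 w 0.272 eff [-3.410e+00 -3.468e+01  2.008e+01  6.180e+00  1.510e+00  3.000e-02]
```

Request:
move_arm:
  series:
    - [[0,0,0],[0.008,-0.014,0.001],0]
    - [[0,0,0],[0.009,-0.013,0],0]
    - [[0,0,0],[0.011,-0.013,0.001],0]
    - [[0,0,0],[0.012,-0.011,0],0]
    - [[0,0,0],[0.013,-0.01,0.001],0]
    - [[0,0,0],[0,0,0],0]

```text
time_s: 16.35
tcp_pos: [0.6071, -0.0243, 0.2719]
ee_rot: [[-0.895, -0.446, -0.001], [-0.446, 0.895, 0.007], [-0.002, 0.007, -1.0]]
wrist_force: [-4.0, 8.6, 4.0]
gripper_width: 0.267
gripper_force: 30.1
```

```bash
python3 st.py
```

```text
t 16.35 psi 4.087 r 82.0 z 0.2719 resist 5.73 Frad -7.55 Fz 4.00 Mz -0.04 w 0.267 eff [-5.240e+00 -3.443e+01  1.868e+01  6.950e+00  6.500e-01  3.000e-02]
```

Request:
move_arm:
  series:
    - [[0,0,0],[0.014,-0.009,0],0]
    - [[0,0,0],[0.014,-0.007,0.001],0]
    - [[0,0,0],[0.016,-0.006,0],0]
    - [[0,0,0],[0.015,-0.004,0.001],0]
    - [[0,0,0],[0.017,-0.003,0],0]
    - [[0,0,0],[0,0,0],0]

```text
time_s: 16.95
tcp_pos: [0.5818, -0.0536, 0.2709]
ee_rot: [[-0.895, -0.446, 0.005], [-0.446, 0.895, 0.008], [-0.008, 0.005, -1.0]]
wrist_force: [1.2, 9.2, 1.6]
gripper_width: 0.265
gripper_force: 30.1
```

```bash
python3 st.py
```

```text
t 16.95 psi 4.563 r 82.3 z 0.2709 resist 6.32 Frad -6.83 Fz 1.61 Mz -0.01 w 0.265 eff [-5.470e+00 -3.434e+01  1.736e+01  7.040e+00 -8.000e-01  2.000e-02]
```

Still free, on rows 47–51.

Request:
move_arm:
  series:
    - [[0,0,0],[0.016,-0.001,0],0]
    - [[0,0,0],[0.016,0.001,0.001],0]
    - [[0,0,0],[0.017,0.002,0],0]
    - [[0,0,0],[0.016,0.004,0.001],0]
    - [[0,0,0],[0.015,0.005,0],0]
    - [[0,0,0],[0,0,0],0]

```text
time_s: 17.55
tcp_pos: [0.5452, -0.068, 0.2698]
ee_rot: [[-0.895, -0.446, 0.008], [-0.446, 0.895, 0.005], [-0.01, 0.001, -1.0]]
wrist_force: [6.5, 4.4, -2.5]
gripper_width: 0.266
gripper_force: 30.0
```

```bash
python3 st.py
```

```text
t 17.55 psi 5.045 r 82.5 z 0.2698 resist 7.07 Frad -3.54 Fz -2.46 Mz 0.02 w 0.266 eff [ -2.51 -33.34  17.05   5.52  -1.97  -0.  ]
```

Request:
move_arm:
  series:
    - [[0,0,0],[0.016,0.006,0],0]
    - [[0,0,0],[0.014,0.008,0],0]
    - [[0,0,0],[0.013,0.009,0],0]
    - [[0,0,0],[0,0,0],0]

```text
time_s: 17.95
tcp_pos: [0.5206, -0.0677, 0.2692]
ee_rot: [[-0.895, -0.446, 0.007], [-0.446, 0.895, 0.004], [-0.008, 0.001, -1.0]]
wrist_force: [6.2, 2.1, -5.3]
gripper_width: 0.269
gripper_force: 30.0
```

```bash
python3 st.py
```

```text
t 17.95 psi 5.343 r 82.6 z 0.2692 resist 5.73 Frad -3.12 Fz -5.30 Mz -0.01 w 0.269 eff [-1.560e+00 -3.233e+01  1.777e+01  5.260e+00 -2.190e+00 -1.000e-02]
```

Free; rows 55–59.

Request:
move_arm:
  series:
    - [[0,0,0],[0.012,0.011,0.002],0]
    - [[0,0,0],[0.011,0.012,0.002],0]
    - [[0,0,0],[0.01,0.014,0.001],0]
    - [[0,0,0],[0.008,0.014,0.001],0]
    - [[0,0,0],[0,0,0],0]

```text
time_s: 18.45
tcp_pos: [0.4908, -0.056, 0.2681]
ee_rot: [[-0.895, -0.446, 0.008], [-0.446, 0.895, -0.0], [-0.007, -0.003, -1.0]]
wrist_force: [3.9, -2.9, 1.0]
gripper_width: 0.265
gripper_force: 30.0
```

```bash
python3 st.py
```

```text
t 18.45 psi 5.734 r 82.3 z 0.2681 resist 4.84 Frad 0.33 Fz 0.96 Mz 0.02 w 0.265 eff [  1.62 -26.16  16.89   2.99  -1.35  -0.03]
```

Request:
move_arm:
  series:
    - [[0,0,0],[0.01,0.014,0.001],0]
    - [[0,0,0],[0.006,0.015,0],0]
    - [[0,0,0],[0.004,0.016,0.001],0]
    - [[0,0,0],[0.002,0.016,0],0]
    - [[0,0,0],[0,0,0],0]

```text
time_s: 18.95
tcp_pos: [0.4674, -0.0334, 0.2671]
ee_rot: [[-0.895, -0.446, 0.007], [-0.446, 0.895, 0.0], [-0.007, -0.003, -1.0]]
wrist_force: [4.4, -3.1, 0.5]
gripper_width: 0.267
gripper_force: 30.0
```

```bash
python3 st.py
```

```text
t 18.95 psi 6.132 r 82.0 z 0.2671 resist 5.09 Frad -1.79 Fz 0.53 Mz -0.05 w 0.267 eff [  1.47 -23.4   16.84   2.87  -1.33  -0.04]
```

Request:
move_arm:
  series:
    - [[0,0,0],[0.001,0.017,0.001],0]
    - [[0,0,0],[-0.001,0.016,0],0]
    - [[0,0,0],[-0.004,0.015,0.001],0]
    - [[0,0,0],[-0.005,0.015,0],0]
    - [[0,0,0],[0,0,0],0]

```text
time_s: 19.45
tcp_pos: [0.4555, -0.0045, 0.2661]
ee_rot: [[-0.895, -0.446, 0.002], [-0.446, 0.895, -0.003], [-0.001, -0.004, -1.0]]
wrist_force: [1.2, -5.6, 3.1]
gripper_width: 0.265
gripper_force: 30.0
```

```bash
python3 st.py
```

```text
t 19.45 psi 0.235 r 81.0 z 0.2661 resist 5.76 Frad 0.13 Fz 3.07 Mz 0.03 w 0.265 eff [  2.87 -19.89  17.91   2.12   0.24  -0.04]
```

Request:
move_arm:
  series:
    - [[0,0,0],[-0.004,0.016,0.001],0]
    - [[0,0,0],[-0.007,0.015,0],0]
    - [[0,0,0],[-0.009,0.014,0.001],0]
    - [[0,0,0],[-0.01,0.013,0],0]
    - [[0,0,0],[0,0,0],0]

```text
time_s: 19.95
tcp_pos: [0.4553, 0.0268, 0.2653]
ee_rot: [[-0.895, -0.446, -0.0], [-0.446, 0.895, -0.006], [0.003, -0.005, -1.0]]
wrist_force: [-1.7, -9.1, 4.7]
gripper_width: 0.267
gripper_force: 30.0
```

```bash
python3 st.py
```

```text
t 19.95 psi 0.625 r 80.2 z 0.2653 resist 9.25 Frad 0.20 Fz 4.68 Mz -0.04 w 0.267 eff [  4.5  -18.79  18.59   1.09   1.17  -0.03]
```

Request:
move_arm:
  series:
    - [[0,0,0],[-0.01,0.013,0],0]
    - [[0,0,0],[0,0,0],0]

```text
time_s: 20.15
tcp_pos: [0.457, 0.0342, 0.2651]
ee_rot: [[-0.895, -0.446, -0.0], [-0.446, 0.895, -0.007], [0.004, -0.006, -1.0]]
wrist_force: [0.7, -11.5, 4.3]
gripper_width: 0.267
gripper_force: 30.1
```

```bash
python3 st.py
```

```text
t 20.15 psi 0.720 r 80.1 z 0.2651 resist 10.97 Frad -3.59 Fz 4.27 Mz -0.00 w 0.267 eff [  5.33 -19.62  18.94   0.62   1.1   -0.02]
```

Request:
move_arm:
  series:
    - [[0,0,0],[-0.012,0.011,0],0]
    - [[0,0,0],[0,0,0],0]
    - [[0,0,0],[0,0,0],0]
    - [[0,0,0],[0,0,0],0]

```text
time_s: 20.55
tcp_pos: [0.4594, 0.0412, 0.2649]
ee_rot: [[-0.895, -0.445, -0.002], [-0.445, 0.895, -0.008], [0.005, -0.006, -1.0]]
wrist_force: [-1.2, -11.8, 3.7]
gripper_width: 0.266
gripper_force: 30.1
```

```bash
python3 st.py
```

```text
t 20.55 psi 0.812 r 79.9 z 0.2649 resist 11.48 Frad -2.94 Fz 3.70 Mz -0.02 w 0.266 eff [ 5.610e+00 -2.004e+01  1.953e+01  5.100e-01  1.460e+00  1.000e-02]
```

Request:
move_arm:
  series:
    - [[0,0,0],[-0.01,0.009,0],0]
    - [[0,0,0],[0,0,0],0]
    - [[0,0,0],[0,0,0],0]

```text
time_s: 20.85
tcp_pos: [0.4617, 0.0468, 0.2648]
ee_rot: [[-0.895, -0.445, -0.002], [-0.445, 0.895, -0.009], [0.006, -0.007, -1.0]]
wrist_force: [0.4, -14.8, 4.0]
gripper_width: 0.27
gripper_force: 30.1
```

```bash
python3 st.py
```

```text
t 20.85 psi 0.888 r 79.9 z 0.2648 resist 13.32 Frad -6.46 Fz 4.05 Mz -0.01 w 0.270 eff [ 6.670e+00 -2.049e+01  2.000e+01  2.000e-02  1.620e+00  2.000e-02]
```

The reading is about 4.6 N above the nominal free force and climbs 12 N/rad, so the tin is hand-tight. I'll release the handle, lift off and turn the tool for the fold.

Request:
move_arm:
  series:
    - [[0,0,0],[0,0,0],0.6]
    - [[0,0,0],[0,0,0],0.6]
    - [[0,0,0],[0,0,0],0.6]
    - [[0,0,0],[0,0,-0.04],0.6]
    - [[0,0,0],[0,0,-0.05],0.6]
    - [[0,0,0],[0,0,-0.05],0.6]
    - [[0,0,0],[0,0,0],0.6]

```text
time_s: 21.55
tcp_pos: [0.4642, 0.0521, 0.3371]
ee_rot: [[-0.895, -0.446, 0.007], [-0.446, 0.895, 0.003], [-0.007, -0.001, -1.0]]
wrist_force: [1.0, -0.4, 0.0]
gripper_width: 0.6
gripper_force: 0.0
```

Request:
move_arm:
  series:
    - [[0,0,1],[0,0,0],0]
    - [[0,0,1],[0,0,0],0]
    - [[0,0,1],[0,0,0],0]
    - [[0,0,1],[0,0,0],0]
    - [[0,0,1],[0,0,0],0]
    - [[0,0,1],[0,0,0],0]
    - [[0,0,1],[0,0,0],0]
    - [[0,0,1],[0,0,0],0]
    - [[0,0,1],[0,0,0],0]
    - [[0,0,0.1],[0,0,0],0]
    - [[0,0,0],[0,0,0],0]

```text
time_s: 22.65
tcp_pos: [0.4624, 0.0514, 0.333]
ee_rot: [[-0.902, 0.432, -0.001], [0.432, 0.902, 0.0], [0.001, -0.0, -1.0]]
wrist_force: [0.3, -0.2, -0.0]
gripper_width: 0.003
gripper_force: 0.0
```

```bash
python3 to.py 0.4367 0.0588 0.335; python3 lean.py .5348 .0118 .2195 154.4
python3 - <<'E'
from h import *
cs=[cap('side'),cap('top')]
cv2.imwrite('pics/g4.png',np.hstack([cv2.resize(cs[0]['img'][140:245,230:370,::-1],(400,300)),cv2.resize(cs[1]['img'][180:285,220:360,::-1],(400,300))]))
E
```

```text
t 22.65 pos [0.4624 0.0514 0.333 ] x [-0.9021  0.4315  0.001 ] F [ 0.3316 -0.1698 -0.0431] j [  26.4    2.5   -9.2   -0.   -78.4 -142. ] w 0.00267558523244212
shift tool [ 0.0528 -0.0089 -0.0039] full scale
[321.0735 198.2941] [0.0375 0.9993] [ 8.0278 12.9402] 68
u-80 2.2353337911313886 z over pin 74.73430209548708
u-80 4.539358801769283 z over pin 53.37321059746485
u-80 6.916807151545634 z over pin 31.33139616536555
```

View pics/g4.png

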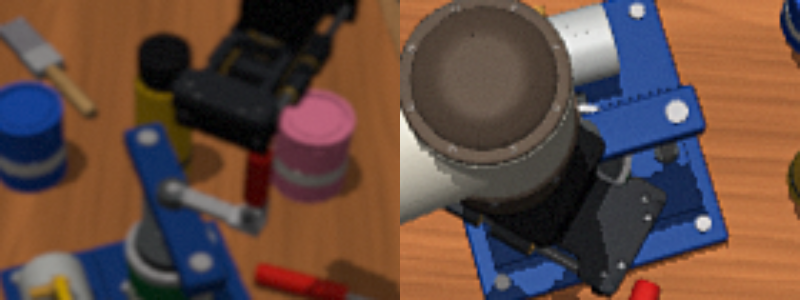

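Request:
move_arm:
  series:
    - [[0,0,0],[0.03,-0.004,0],0]
    - [[0,0,0],[0.03,-0.005,0],0]
    - [[0,0,0],[0,0,0.03],0]
    - [[0,0,0],[0,0,0.04],0]
    - [[0,0,0],[0,0,0.029],0]
    - [[0,0,0],[0,0,0],0]

```text
time_s: 23.4
tcp_pos: [0.4315, 0.0599, 0.2825]
ee_rot: [[-0.902, 0.433, -0.004], [0.433, 0.902, -0.001], [0.003, -0.003, -1.0]]
wrist_force: [-0.1, 0.9, 1.7]
gripper_width: 0.007
gripper_force: 0.0
```

Request:
move_arm:
  series:
    - [[0,0,0],[-0.01,0,0],0]
    - [[0,0,0],[-0.01,0,0],0]
    - [[0,0,0],[-0.008,0,0],0]
    - [[0,0,0],[-0.013,0,0],0]
    - [[0,0,0],[-0.012,0,0],0]
    - [[0,0,0],[-0.013,0,0.003],0]
    - [[0,0,0],[-0.012,0,0.003],0]
    - [[0,0,0],[-0.011,0,0.006],0]
    - [[0,0,0],[-0.011,0,0.006],0]
    - [[0,0,0],[0,0,0],0]

```text
time_s: 24.4
tcp_pos: [0.4806, 0.0382, 0.2773]
ee_rot: [[-0.901, 0.434, 0.004], [0.434, 0.901, 0.0], [-0.004, 0.002, -1.0]]
wrist_force: [-2.4, -0.3, 5.6]
gripper_width: 0.006
gripper_force: 2.8
```

```bash
python3 to.py 0.4367 0.0588 0.335; python3 lean.py .5348 .0118 .2195 154.4
```

```text
t 24.4 pos [0.4806 0.0382 0.2773] x [-0.9011  0.4335 -0.0036] F [-2.357  -0.2746  5.6284] j [  24.     5.6  -13.7    0.1  -70.5 -139.7] w 0.005578653535911434
shift tool [ 0.0965 -0.0008 -0.1157] full scale
[315.1034 206.8621] [-0.4079  0.913 ] [5.613  6.6962] 29
u-80 -5.941961203692086 z over pin 28.00776860224112
u-80 -8.801538360339908 z over pin 15.133993003018695
u-80 -11.721793167253386 z over pin 1.987047487191071
```

Request:
move_arm:
  series:
    - [[0,0,0],[-0.01,0,0.008],0]
    - [[0,0,0],[-0.009,0,0.009],0]
    - [[0,0,0],[-0.007,0,0.011],0]
    - [[0,0,0],[-0.006,0,0.011],0]
    - [[0,0,0],[-0.004,0,0.012],0]
    - [[0,0,0],[-0.003,0,0.012],0]
    - [[0,0,0],[0,0,0.008],0]
    - [[0,0,0],[0,0,0],0]

```text
time_s: 25.25
tcp_pos: [0.4996, 0.0298, 0.2452]
ee_rot: [[-0.902, 0.432, 0.009], [0.432, 0.902, -0.0], [-0.009, 0.004, -1.0]]
wrist_force: [-3.5, 1.1, 16.9]
gripper_width: 0.003
gripper_force: 8.1
```

```bash
python3 to.py 0.5 0.03 0.2475
```

```text
t 25.25 pos [0.4996 0.0298 0.2452] x [-0.9017  0.4322 -0.0086] F [-3.4874  1.1249 16.9378] j [  22.2    8.6  -14.9    0.2  -66.  -137.9] w 0.003305295882569711
shift tool [-0.0006  0.0007 -0.0046] full scale
```

Request:
move_arm:
  series:
    - [[0,0,0],[0,0,-0.03],0]
    - [[0,0,0],[0,0,-0.06],0]
    - [[0,0,0],[0,0,-0.08],0]
    - [[0,0,0],[0.06,0,-0.08],0]
    - [[0,0,0],[0.09,0,-0.04],0]
    - [[0,0,0],[0.09,0,0],0]
    - [[0,0,0],[0.05,0,0],0]
    - [[0,0,0],[0,0,0],0]

```text
time_s: 26.05
tcp_pos: [0.3642, 0.0933, 0.3863]
ee_rot: [[-0.903, 0.43, 0.004], [0.43, 0.903, 0.003], [-0.002, 0.004, -1.0]]
wrist_force: [0.4, -1.1, -0.6]
gripper_width: 0.007
gripper_force: 0.0
```

Run:
```python
from h import *
from red import axis
np.set_printoptions(precision=4,suppress=True)
s=r.sense();print(s['time_s'],s['tcp_pos'],s['wrist_force'])
cs=[cap('side','s5.png'),cap('top','t5.png')]
for t in('tin','spare_tin','spray_can','screwdriver','brush'):
    for n in('side','top'):print(t,n,[np.round(x['centre'],1).tolist() for x in r.pinpoint(t,n)[:3]])
try: print(axis(cs,[(280,330,180,220),(260,310,205,262)]))
except Exception as e: print(e)
cv2.imwrite('pics/g5.png',np.hstack([cv2.resize(cs[0]['img'][150:290,220:380,::-1],(400,350)),cv2.resize(cs[1]['img'][180:320,220:380,::-1],(400,350))]))
```

```text
26.05 [0.3642 0.0933 0.3863] [ 0.3723 -1.115  -0.6126]
tin side [[337.1, 199.8], [200.9, 247.4], [287.3, 245.5]]
tin top [[297.7, 147.3], [367.5, 306.5], [365.2, 181.4]]
spare_tin side [[299.4, 325.0]]
spare_tin top [[197.8, 248.6], [292.7, 313.9]]
spray_can side [[288.3, 201.5]]
spray_can top [[366.7, 243.1]]
screwdriver side [[349.7, 247.1]]
screwdriver top [[294.3, 315.2]]
brush side [[243.7, 165.8]]
brush top [[427.7, 192.0]]
(array([0.5012, 0.0287, 0.2362]), np.float64(0.0024516721427598207), array([-0.9002,  0.4353, -0.0125]), [(array([303.1297, 206.2432]), array([ 8.4086, 22.0702]), 185), (array([274.5893, 240.1464]), array([10.4506, 26.7473]), 280)])
```

View pics/g5.png

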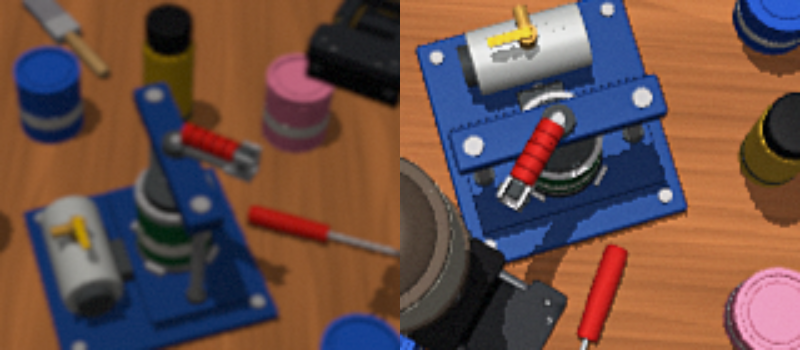

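The handle lies flat over the arm (tilt about 0.01 rad, red at side (303,206) and top (275,240)). The crank angle is unchanged since tightening, the bystanders are in place, and the tool is clear. I'll hand it in.

```bash
python3 -c "
from station import r
print(r.finish_job())"
```

```text
the job is handed in; nothing more can be done
None
```

The green tin is clamped hand-tight by feel (foot force put at roughly 115–250 N from the handle force and angle), the handle is folded flat over the arm, the bystanders look unmoved, and the job is handed in; no verdict came back.

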